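# Pry open the dye case and set the jars out in a row

### The job

Use the pry knife's thin blade in the slot under the lid to lever the tight-fitting lid of the wooden case up, and swing the lid open past upright; do not take hold of the shut lid with the fingers. Move every dye jar from the case to the low rack, standing upright in one straight row along the rack's back strip, each within a finger's width of the strip and with no more than a finger's width between neighbours. Finally have the case shut again, and the pry knife lying on the cork mat; leave the mug and the flask where they stand.

Things in the scene. Friction and masses are not known exactly. Their poses are not given: they have to be found in the camera images.
- case: plywood case fixed to the bench, outside 150 (its x) x 300 (its y) x 80 mm high without the lid; walls and floor 8 mm. Origin: centre of its underside; z up, x points from the front wall (x = -75 mm) to the hinged back wall. The jars stand on its floor (z = 8 mm) in a row along y, about 56 mm apart, tops at z = 64 mm, between two low ribs (12 mm high, inner faces at x = +-33 mm)
- slot (a point): middle of the pry slot's mouth in the case's front wall (x = -75, y = 0, z = 74 mm in the case's frame): the slot is 100 mm long along the case's y and reaches from z = 68 mm up to the lid's underside at z = 80.5 mm; it goes through the 8 mm wall
- lid (a joint): angle of the case's lid in rad: 0 shut, 1.57 upright, 1.9 fully back. The lid is a flat dark wooden board 150 x 300 x 8 mm, flush with the case's front and sides, without a handle; a 100 mm brass strip on its top along the front edge marks where the pry slot is below. Its stiff hinge (about 0.4 N m to raise) keeps it where it is left
- lid_hinge (a point): middle of the lid's hinge line, on the back wall's outer top edge (x = 75, y = 0, z = 80.5 mm in the case's frame); the hinge line runs along the case's y
- lid_edge (a point): middle of the lower front edge of the lid (150 mm from the hinge); moves with the lid
- opener: pry knife, loose, 0.14 kg: light wooden handle 110 x 24 (wide) x 26 mm (high) and a flat steel blade 26 mm wide and 3 mm thick that runs on 110 mm beyond the handle's front end. Origin: centre of the handle's underside; x points along the blade, z up; the blade lies at z = 11.5 to 14.5 mm, its tip at x = 165 mm
- opener_tip (a point): middle of the blade's tip (x = 165, z = 13 mm in the knife's frame)
- mat: cork mat fixed to the bench, 240 (x) x 110 (y) x 4 mm; origin: centre of its underside. The knife's home: at the end the knife lies on it with the middle of its handle well on the mat
- rack: low wooden rack fixed to the bench: a board 120 (its x) x 320 (its y) mm whose top is at z = 40 mm; origin: centre of its underside at bench level, z up. A strip 10 mm thick and 12 mm high above the board runs along the whole back edge, its inner face at x = 50 mm; the jars' row runs along y in front of it
- jar1: closed dye jar, amber glass with a black cap, all alike: cylinder 50 mm in diameter, 56 mm high, about 0.15 kg; origin: centre of its underside, z up along its axis. None if this jar is absent
- jar2: closed dye jar, amber glass with a black cap, all alike: cylinder 50 mm in diameter, 56 mm high, about 0.15 kg; origin: centre of its underside, z up along its axis. None if this jar is absent
- jar3: closed dye jar, amber glass with a black cap, all alike: cylinder 50 mm in diameter, 56 mm high, about 0.15 kg; origin: centre of its underside, z up along its axis. None if this jar is absent
- jar4: closed dye jar, amber glass with a black cap, all alike: cylinder 50 mm in diameter, 56 mm high, about 0.15 kg; origin: centre of its underside, z up along its axis. None if this jar is absent
- jar5: closed dye jar, amber glass with a black cap, all alike: cylinder 50 mm in diameter, 56 mm high, about 0.15 kg; origin: centre of its underside, z up along its axis. None if this jar is absent
- mug: bystander: white mug, 80 mm across, 90 mm high; origin under its centre; do not disturb
- flask: bystander: aluminium bottle, 70 mm across, 140 mm high; origin under its centre; do not disturb

How it is judged:
On the way, in this order (a step that is already met when the one before it is completed fails the run):
1. the lid is levered up with the pry knife's blade bearing on it (value of joint lid above 0.15 rad and contact force between opener and case above 0.2 N), for 0.1 s.
2. the lid is swung open past upright (value of joint lid above 1.58 rad), for 0.2 s.
3. all jars stand in a neat row along the rack's strip (x of jar1 in the frame of rack between 0.005 and 0.029 m and y of jar1 in the frame of rack between -0.148 and 0.148 m and z of jar1 in the frame of rack between 0.034 and 0.046 m and angle between each of jar1, jar2, jar3, jar4, jar5's own z axis and vertical below 0.15 rad and x of jar2 in the frame of rack between 0.005 and 0.029 m and y of jar2 in the frame of rack between -0.148 and 0.148 m and z of jar2 in the frame of rack between 0.034 and 0.046 m and x of jar3 in the frame of rack between 0.005 and 0.029 m and y of jar3 in the frame of rack between -0.148 and 0.148 m and z of jar3 in the frame of rack between 0.034 and 0.046 m and x of jar4 in the frame of rack between 0.005 and 0.029 m and y of jar4 in the frame of rack between -0.148 and 0.148 m and z of jar4 in the frame of rack between 0.034 and 0.046 m and x of jar5 in the frame of rack between 0.005 and 0.029 m and y of jar5 in the frame of rack between -0.148 and 0.148 m and z of jar5 in the frame of rack between 0.034 and 0.046 m and (horizontal distance between jar1 and jar2 below 0.082 m or horizontal distance between jar1 and jar3 below 0.082 m or horizontal distance between jar1 and jar4 below 0.082 m or horizontal distance between jar1 and jar5 below 0.082 m) and (horizontal distance between jar2 and jar1 below 0.082 m or horizontal distance between jar2 and jar3 below 0.082 m or horizontal distance between jar2 and jar4 below 0.082 m or horizontal distance between jar2 and jar5 below 0.082 m) and (horizontal distance between jar3 and jar1 below 0.082 m or horizontal distance between jar3 and jar2 below 0.082 m or horizontal distance between jar3 and jar4 below 0.082 m or horizontal distance between jar3 and jar5 below 0.082 m) and (horizontal distance between jar4 and jar1 below 0.082 m or horizontal distance between jar4 and jar2 below 0.082 m or horizontal distance between jar4 and jar3 below 0.082 m or horizontal distance between jar4 and jar5 below 0.082 m) and (horizontal distance between jar5 and jar1 below 0.082 m or horizontal distance between jar5 and jar2 below 0.082 m or horizontal distance between jar5 and jar3 below 0.082 m or horizontal distance between jar5 and jar4 below 0.082 m) and (horizontal distance between any of jar1, jar2 and jar3 below 0.082 m or horizontal distance between any of jar1, jar2 and jar4 below 0.082 m or horizontal distance between any of jar1, jar2 and jar5 below 0.082 m) and (horizontal distance between any of jar1, jar3 and jar2 below 0.082 m or horizontal distance between any of jar1, jar3 and jar4 below 0.082 m or horizontal distance between any of jar1, jar3 and jar5 below 0.082 m) and (horizontal distance between any of jar1, jar4 and jar2 below 0.082 m or horizontal distance between any of jar1, jar4 and jar3 below 0.082 m or horizontal distance between any of jar1, jar4 and jar5 below 0.082 m) and (horizontal distance between any of jar1, jar5 and jar2 below 0.082 m or horizontal distance between any of jar1, jar5 and jar3 below 0.082 m or horizontal distance between any of jar1, jar5 and jar4 below 0.082 m) and (horizontal distance between any of jar2, jar3 and jar1 below 0.082 m or horizontal distance between any of jar2, jar3 and jar4 below 0.082 m or horizontal distance between any of jar2, jar3 and jar5 below 0.082 m) and (horizontal distance between any of jar2, jar4 and jar1 below 0.082 m or horizontal distance between any of jar2, jar4 and jar3 below 0.082 m or horizontal distance between any of jar2, jar4 and jar5 below 0.082 m) and (horizontal distance between any of jar2, jar5 and jar1 below 0.082 m or horizontal distance between any of jar2, jar5 and jar3 below 0.082 m or horizontal distance between any of jar2, jar5 and jar4 below 0.082 m) and (horizontal distance between any of jar3, jar4 and jar1 below 0.082 m or horizontal distance between any of jar3, jar4 and jar2 below 0.082 m or horizontal distance between any of jar3, jar4 and jar5 below 0.082 m) and (horizontal distance between any of jar3, jar5 and jar1 below 0.082 m or horizontal distance between any of jar3, jar5 and jar2 below 0.082 m or horizontal distance between any of jar3, jar5 and jar4 below 0.082 m) and (horizontal distance between any of jar4, jar5 and jar1 below 0.082 m or horizontal distance between any of jar4, jar5 and jar2 below 0.082 m or horizontal distance between any of jar4, jar5 and jar3 below 0.082 m)), for 0.2 s.
At the end, for the whole second after the job is handed in: Every jar present stands upright on the rack's board (tilt under 0.15 rad), its side at most 20 mm from the back strip, the jars forming one unbroken row with gaps of at most 32 mm; the lid is shut (under 0.05 rad); the pry knife lies flat with its handle's middle over the cork mat; all is at rest (all of step 3 and linear speed of each of jar1, jar2, jar3, jar4, jar5, opener below 0.02 m/s and value of joint lid below 0.05 rad and x of opener in the frame of mat between -0.12 and 0.12 m and y of opener in the frame of mat between -0.055 and 0.055 m and z of opener in the frame of mat below 0.02 m and angle between opener's own x axis and vertical above 1.37 rad); the robot touches nothing.
It fails at once if the fingers work on the lid while it is shut and the jars are still inside (value of joint lid below 0.12 rad and contact force between the fingers and lid_c0 above 1 N and (x of jar1 in the frame of case between -0.075 and 0.075 m and y of jar1 in the frame of case between -0.15 and 0.15 m and z of jar1 in the frame of case below 0.07 m) and (x of jar2 in the frame of case between -0.075 and 0.075 m and y of jar2 in the frame of case between -0.15 and 0.15 m and z of jar2 in the frame of case below 0.07 m) and (x of jar3 in the frame of case between -0.075 and 0.075 m and y of jar3 in the frame of case between -0.15 and 0.15 m and z of jar3 in the frame of case below 0.07 m) and (x of jar4 in the frame of case between -0.075 and 0.075 m and y of jar4 in the frame of case between -0.15 and 0.15 m and z of jar4 in the frame of case below 0.07 m) and (x of jar5 in the frame of case between -0.075 and 0.075 m and y of jar5 in the frame of case between -0.15 and 0.15 m and z of jar5 in the frame of case below 0.07 m)).
It fails at once if the mug is disturbed (distance of mug from where it was at the start of the episode above 0.03 m).
It fails at once if the flask is disturbed (distance of flask from where it was at the start of the episode above 0.03 m).
Of jar1, jar2, jar3, jar4, jar5 only 3 to 5 are there at a start; the rules pass over those that are not, and their reading is None.
At some moment in a run one of opener, jar1, jar2, jar3, jar4, jar5 may be knocked a few centimetres aside while the robot is not near it.
It also fails if it takes over 210 s, if anything falls off the work surface, if the arm or the gripper's body presses on something with over 40 N, if the wrist force passes 120 N, or if a joint passes its speed limit or range.

### The arm

A 7-joint arm with a two-finger parallel gripper is mounted at the origin on the work surface. World frame = base frame: x ahead of the robot, y to its left, z up, the work surface at z = 0. Lengths are in m, angles in rad, forces in N, time in s.
With the tool pointing down it reaches from about 0.425 to 0.95 m from the base axis. Payload 4.7 kg.
Tool frame: the origin (TCP) lies on the centre line of the jaws, within the pads' length; the fingertips stand robot.nose_length ahead of it and the grasp point (between the pads) lies 8 mm behind it (robot.nose_length is the distance from the TCP to the fingertips, in m); z points along the fingers, y is the line along which they close (so a half turn about z gives the same grasp; the last joint's range is limited). The gripper opens to 85 mm and grips with 20 to 120 N. Pads are 22 mm wide; open, the fingers measure 114 mm over their backs; the gripper's body (76 mm by 85 mm) begins 54 mm behind the grasp point. The pads swing forward as they close: fully open they stand 13 mm farther back than shut.
Start: joints at [-1.232, 0.469, -0.049, 1.532, 0.024, 1.141, -0.082], TCP at [0.243, 0.63, 0.218] pointing down, gripper open.
Joint ranges: [-2.59, 2.59], [-0.33, 1.99], [-1.39, 1.29], [0.1, 2.45], [-1.04, 4.18], [0.21, 1.99], [-2.66, 2.66]. Speed limits (rad/s): [2.57, 2.57, 3.14, 3.14, 3.14, 3.14, 3.14].

### API

Orientations are given as [roll, pitch, yaw] about the fixed x, y, z axes, in that order (R = Rz(yaw) Ry(pitch) Rx(roll)).
In Python, from plant import robot gives the robot as it stands. Calls block until the motion is done:
- robot.goto(position, orientation): joint-space move of the TCP to a pose.
- robot.move_straight(position, vel=0.15, attitude=None, contact_N=None): straight line of the TCP; attitude=None keeps the orientation; vel is the mean speed in m/s. With contact_N (N) it stops when the force on the tool has changed by that much, and returns True; else False.
- robot.move_joints(angles): joint-space move.
- robot.grip(opening, strength=None): opening from 0.0 (shut) to 1.0 (fully open); strength is the grip in N (None keeps the last); returns when the fingers have stopped.
- robot.sleep(seconds).
- robot.inverse_kinematics(position, orientation): joint angles nearest the present ones, or None.
- robot.sense(): the state.
- robot.grab_frame(name): name is "scene" or "side" or "wrist"; returns a dict with "image" (400x640x3 uint8, red, green, blue), "range_z" (400x640 float32, m along the optical axis (not along the pixel's ray), 0 where there is no reading), "fx", "fy", "cx", "cy" (pixels), "dist_coeffs" ([k1, k2, p1, p2, k3] as OpenCV has them; the pictures are not rectified), "R" (3x3) and "t" (3): a world point X has camera coordinates R X + t. Camera axes: x right, y down, z forward; pixel columns grow to the right and rows downward; lengths in m; the calibration is good to about 2 mm. A picture is of the moment at which its call begins.
A pose or a line that the arm cannot do raises robot.IKError and nothing moves.
- robot.close_job(): hands the job in; it is judged then, once.
The state is a dict: "t": time; "joint_pos": joint angles; "joint_velocities": joint speeds; "effort": joint torques, N m; "tcp_pos": TCP position; "tcp_rot": TCP orientation; "wrist_force": force on the tool from outside, world axes, zero at the start; "torque": the same for the moment, N m; "opening": opening from 0.0 (shut) to 1.0 (fully open); "gripper_force": force on a finger pad.
Only numpy, scipy, OpenCV 4.12 (cv2) and the standard library are available. Lean on these libraries where they do the work, as an engineer would, in place of code of your own. Each camera call takes 0.05 s, during which the arm holds its last target. There are 200 camera calls.

## Working session

There is one attempt and no reset: what is moved stays moved. The work goes in short steps, each a Python script; the robot and the scene stay as the last script left them, time stands still between calls to the robot, and variables do not carry over. Pictures are saved under pics/ and viewed, at most 14 in all, crops included, and the job is handed in when it is done.

```bash
ls; mkdir -p pics; python3 - <<'E'
from plant import robot
import cv2,numpy as np
for n in("scene","side"):
    f=robot.grab_frame(n); cv2.imwrite(f"pics/{n}0.png",f["image"][:,:,::-1]); np.savez(f"{n}0.npz",**f)
    print(n,f["fx"],f["cx"],f["cy"],f["dist_coeffs"],np.round(-f["R"].T@f["t"],3),np.round(f["R"][2],3))
s=robot.sense(); print(s["t"],s["tcp_pos"],s["tcp_rot"],s["opening"],robot.nose_length)
E
```

```text
pics
scene 385.0850638545287 324.31315442537556 202.7048340087098 [-0.02326491  0.          0.          0.          0.        ] [1.029 0.148 0.866] [-0.486 -0.163 -0.858]
side 377.4711250117066 320.0365002249095 196.76903528008353 [-0.00467534  0.          0.          0.          0.        ] [ 0.412 -0.648  0.676] [ 0.186  0.724 -0.664]
0.1 [0.24252193 0.62934079 0.2170612 ] [-3.13980500e+00  7.62685521e-05  2.77376350e+00] 0.9993063660673364 0.011
```

View pics/scene0.png

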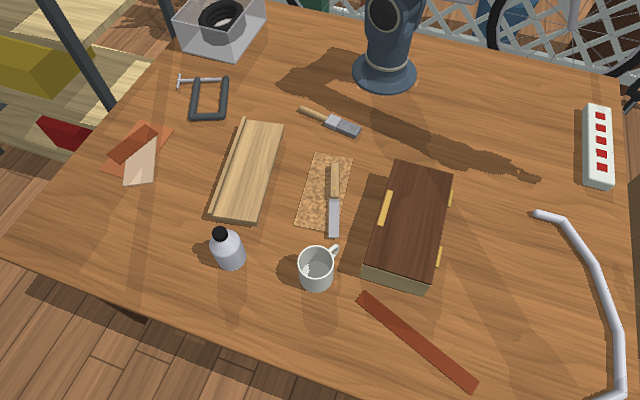

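View pics/side0.png

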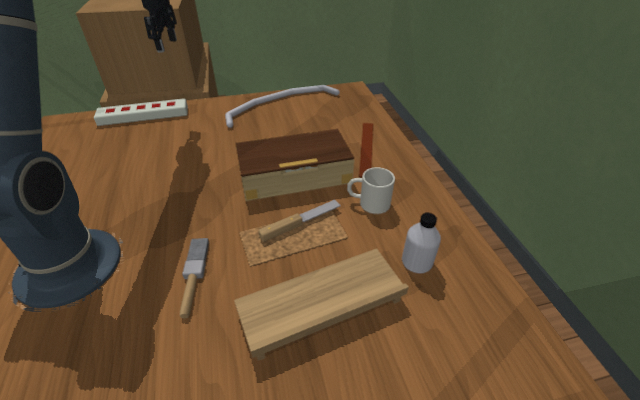

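```bash
cat > h.py <<'E'
import numpy as np,cv2
def cloud(f):
    z=f["range_z"].astype(float); K=np.array([[f["fx"],0,f["cx"]],[0,f["fy"],f["cy"]],[0,0,1.]])
    v,u=np.mgrid[0:z.shape[0],0:z.shape[1]]
    p=cv2.undistortPoints(np.stack([u,v],-1).reshape(-1,1,2).astype(float),K,np.array(f["dist_coeffs"],float)).reshape(*z.shape,2)
    c=np.dstack([p*z[...,None],z]); return (c-np.asarray(f["t"]))@np.asarray(f["R"]), z>0   # X=R^T(c-t)
def rect(P):
    return cv2.minAreaRect((P[:,:2]*1000).astype(np.float32))
E
cat > m.py <<'E'
from h import *
for n in("scene","side"):
    f=dict(np.load(f"{n}0.npz")); X,ok=cloud(f); im=f["image"].astype(int); 
    hsv=cv2.cvtColor(f["image"],cv2.COLOR_RGB2HSV)
    box={"scene":dict(rack=(205,115,286,226),knife=(320,160,348,240),mat=(292,150,356,234),case=(355,155,455,298),mug=(295,240,342,294),flask=(205,224,248,272)),
         "side":dict(rack=(232,250,412,360),knife=(256,198,345,245),mat=(238,205,350,262),case=(232,130,356,200),mug=(345,165,398,214),flask=(400,212,442,272))}[n]
    for k,(a,b,c,d) in box.items():
        P=X[b:d,a:c][ok[b:d,a:c]]; H=hsv[b:d,a:c][ok[b:d,a:c]]
        bands={"rack":[(.035,.045),(.047,.058)],"knife":[(.009,.022),(.024,.036)],"mat":[(.0025,.007)],"case":[(.083,.094)],"mug":[(.03,.1)],"flask":[(.03,.15)]}[k]
        for lo,hi in bands:
            Q=P[(P[:,2]>lo)&(P[:,2]<hi)]
            # remove outliers
            if len(Q)<5: print(n,k,len(Q));continue
            r=rect(Q); print(n,k,(lo,hi),len(Q),"z med %.4f"%np.median(Q[:,2]),"zmax %.3f"%P[:,2].max(),"c",np.round(r[0],1),"size",np.round(r[1],1),"ang %.1f"%r[2],"mean",np.round(Q.mean(0)*1000,1), "x",np.round(np.percentile(Q[:,0],[1,99])*1000),"y",np.round(np.percentile(Q[:,1],[1,99])*1000))
        if k=="case":
            for nm,m in(("brass",(H[:,0]>15)&(H[:,0]<30)&(H[:,1]>120)&(H[:,2]>130)&(P[:,2]>.083)),):
                Q=P[m]; print("  brass",len(Q),rect(Q),np.median(Q[:,2]))
E
python3 m.py
```

```text
scene rack (0.035, 0.045) 4307 z med 0.0406 zmax 0.057 c [ 520.1 -230.4] size [325.8 120.4] ang 8.6 mean [ 534.3 -227.3   40.6] x [365. 681.] y [-301. -156.]
scene rack (0.047, 0.058) 464 z med 0.0524 zmax 0.057 c [ 531.3 -288.6] size [319.6  12.9] ang 9.9 mean [ 543.7 -285.8   52.2] x [379. 688.] y [-317. -258.]
scene knife (0.009, 0.022) 391 z med 0.0193 zmax 0.037 c [527.2  -8.2] size [230.2  67.1] ang 13.3 mean [579.5  22.3  19.1] x [443. 635.] y [-4. 48.]
scene knife (0.024, 0.036) 314 z med 0.0303 zmax 0.037 c [517.2   1.9] size [196.1  21.4] ang 18.4 mean [480.8  -9.9  30.2] x [425. 530.] y [-34.  15.]
scene mat (0.0025, 0.007) 2414 z med 0.0045 zmax 0.037 c [500.5 -32.7] size [263.1 175.4] ang 19.5 mean [507.9 -35.9   4.6] x [381. 625.] y [-121.   59.]
scene case (0.083, 0.094) 7538 z med 0.0893 zmax 0.094 c [552.  205.1] size [302.9 158. ] ang 0.7 mean [566.7 203.1  89.3] x [407. 702.] y [128. 278.]
  brass 364 ((553.5167846679688, 206.04202270507812), (211.59600830078125, 153.56515502929688), 1.7727452516555786) 0.08948652106800867
scene mug (0.03, 0.1) 923 z med 0.0699 zma
[... 907 characters left out ...]
 med 0.0043 zmax 0.043 c [506.8 -21.3] size [188.5 273. ] ang 76.1 mean [501.  -42.5   4.3] x [384. 623.] y [-94.  50.]
side case (0.083, 0.094) 3612 z med 0.0887 zmax 0.093 c [553.5 199.8] size [299.7 156.6] ang 0.7 mean [548.7 190.9  88.6] x [407. 700.] y [123. 271.]
  brass 123 ((553.423828125, 135.30630493164062), (99.65422058105469, 16.9711856842041), 0.8123324513435364) 0.09003291612558025
side mug (0.03, 0.1) 1255 z med 0.0636 zmax 0.092 c [712.3  55.4] size [ 81.5 151.6] ang 40.5 mean [726.4  34.3  63.2] x [669. 772.] y [-11. 128.]
side flask (0.03, 0.15) 1356 z med 0.0914 zmax 0.143 c [ 752.2 -185.4] size [51.  67.9] ang 51.6 mean [ 747.9 -192.3   88.6] x [725. 783.] y [-211. -158.]
```

```bash
cat >> h.py <<'E'
from scipy.spatial.transform import Rotation as Ro
D=np.pi/180
CASE=np.array([.553,.2015]); CY=90.7*D; cx=np.array([np.cos(CY),np.sin(CY)])
def cpt(x,z,y=0): # case frame -> world
    p=CASE+x*cx+y*np.array([-cx[1],cx[0]]); return np.array([p[0],p[1],z])
def down(yaw): return [np.pi,0,(yaw+np.pi)%(2*np.pi)-np.pi]
E
cat > m2.py <<'E'
from h import *
from plant import robot
for n in("scene","side"):
    f=dict(np.load(f"{n}0.npz")); X,ok=cloud(f); g=cv2.cvtColor(f["image"],cv2.COLOR_RGB2HSV).astype(float)
    P=X; R=(P[...,0]>.36)&(P[...,0]<.65)&(P[...,1]>-.15)&(P[...,1]<.09)&(P[...,2]<.008)&ok
    m=(R&(f["image"][...,2]<130)&(P[...,2]>.0022)).astype(np.uint8)
    m=cv2.morphologyEx(m,cv2.MORPH_OPEN,np.ones((3,3)))
    k,l,s,c=cv2.connectedComponentsWithStats(m); i=1+s[1:,4].argmax()
    print(n,s[i],rect(P[l==i]))
for nm,p,y in(("k",[.51,-.002,.016],17.5*D),("pry",[.553,-.005,.073],CY),("open",[.553,.17,.2],CY),("jarfar",cpt(0,.046,-.112),CY),("jarnear",cpt(0,.046,.112),CY),("r1",[.64,-.23,.07],9.4*D+np.pi/2),("r2",[.41,-.27,.07],9.4*D+np.pi/2)):
    # jars close along case x = world y -> tool x along world x
    yy=y if nm in("k","pry","open") else y-np.pi/2
    for a in(0,np.pi):
        q=robot.inverse_kinematics(list(p),down(yy+a)); print(nm,round(a),None if q is None else np.round(q,2))
E
python3 m2.py
```

```text
scene [ 294  152   58   80 1892] ((503.571533203125, -36.082454681396484), (246.47250366210938, 109.91336822509766), 3.386322498321533)
side [ 240  211  108   54 2430] ((504.17620849609375, -31.985671997070312), (240.55361938476562, 111.36549377441406), 6.6364006996154785)
k 0 [-0.49  0.53  0.53  2.11 -0.46  0.61 -0.9 ]
k 3 [-0.18  0.48  0.13  2.1  -0.11  0.57  1.9 ]
pry 0 [-0.43  0.48  0.47  1.98 -0.31  0.75  0.24]
pry 3 [-0.83  0.72  1.11  2.   -0.81  0.95 -2.43]
open 0 [-0.7   0.34  0.42  1.81 -0.16  1.02 -0.2 ]
open 3 [ 0.45  0.6  -1.17  1.75  0.59  1.2   2.26]
jarfar 0 [-0.73  0.74  0.57  1.65 -0.48  0.9  -1.53]
jarfar 3 [-0.39  0.67  0.05  1.63 -0.04  0.85  1.26]
jarnear 0 [-0.96  0.45  0.56  2.16 -0.39  0.64 -1.68]
jarnear 3 [-0.54  0.4   0.04  2.14 -0.02  0.61  1.09]
r1 0 [-0.25  0.77  0.84  1.68 -0.66  0.99 -0.58]
r1 3 [ 0.04  0.64  0.37  1.67 -0.28  0.88  2.25]
r2 0 [-0.21  0.52  0.92  2.14 -0.6   0.77 -0.3 ]
r2 3 [ 0.85  0.4  -0.43  2.08  0.25  0.7   1.99]
```

```bash
cat > a1.py <<'E'
from h import *
from plant import robot
o=down(17.6*D)
robot.grip(1.0,100)
robot.goto([.4,.3,.3],o); robot.goto([.511,-.002,.12],o)
f=robot.grab_frame("wrist"); cv2.imwrite("pics/w1.png",f["image"][:,:,::-1]); X,ok=cloud(f)
Q=X[ok&(X[...,2]>.024)&(X[...,2]<.036)&(X[...,0]>.4)&(X[...,0]<.56)&(abs(X[...,1])<.06)]
print(len(Q),rect(Q) if len(Q)>5 else 0,np.median(Q[:,2]) if len(Q) else 0)
print(robot.move_straight([.511,-.002,.016],.08,contact_N=8))
robot.grip(0,100); s=robot.sense(); print(s["opening"],s["gripper_force"],s["tcp_pos"],s["wrist_force"])
robot.move_straight([.511,-.002,.15],.1)
w=cpt(-.075-.165+.035-.03,.15); robot.goto(list(w),down(CY))
w[2]=.0735; robot.move_straight(list(w),.08)
robot.sleep(.3); s=robot.sense(); print(s["t"],s["tcp_pos"],s["opening"],s["wrist_force"],s["torque"])
for n in("scene","side"):
    f=robot.grab_frame(n); cv2.imwrite(f"pics/{n}1.png",f["image"][:,:,::-1]); X,ok=cloud(f); np.savez(f"{n}1.npz",**f)
    Q=X[ok&(abs(X[...,0]-.553)<.03)&(X[...,1]>.0)&(X[...,1]<.118)&(X[...,2]>.05)&(X[...,2]<.1)]
    b=Q[Q[:,1]>.04]
    if len(b)>5:
        print(n,len(b),"tip y",np.percentile(b[:,1],99),rect(b),np.median(b[:,2]),np.polyfit(b[:,1],b[:,2],1), np.polyfit(b[:,1],b[:,0],1),np.percentile(b[:,2],[5,95]))
E
python3 a1.py; python3 -c "
import cv2
a=cv2.imread('pics/side1.png');cv2.imwrite('pics/s1c.png',cv2.resize(a[80:260,180:440],None,fx=3,fy=3))"
```

```text
4051 ((477.1672668457031, -12.232002258300781), (109.07742309570312, 23.685619354248047), 17.954038619995117) 0.029083381448408507
False
0.007168082395132584 35.5927973985672 [0.51048454 0.00408062 0.01848329] [-9.37205297 13.28445372 28.92724761]
9.5917 [ 0.55603747 -0.03343886  0.07380433] 0.0033798446587993496 [ 0.12488821 -0.37258958 -0.1763644 ] [ 0.01322654  0.02110682 -0.00351756]
```

View pics/s1c.png

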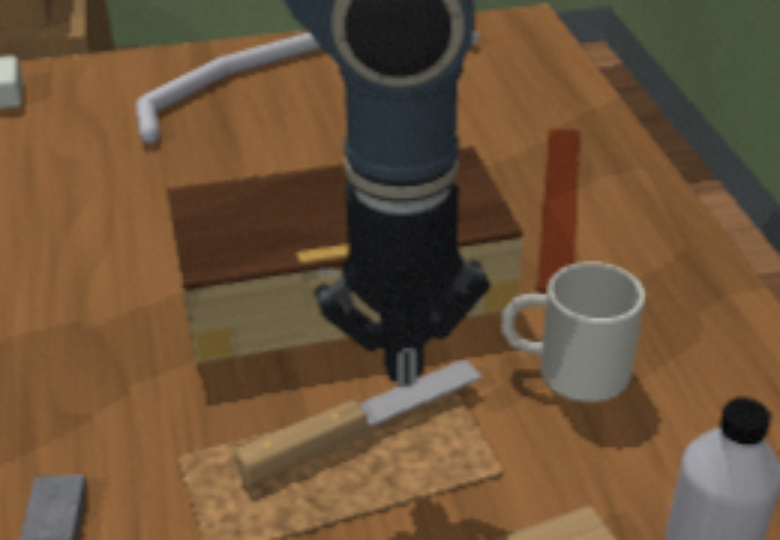

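```bash
cat > a2.py <<'E'
from h import *
from plant import robot
robot.grip(1.0,100); o=down(17.6*D)
s=robot.sense()["tcp_pos"]; robot.move_straight([s[0],s[1],.17],.15)
robot.goto([.511,-.002,.15],o)
f=robot.grab_frame("wrist"); cv2.imwrite("pics/w2.png",f["image"][:,:,::-1]); X,ok=cloud(f)
Q=X[ok&(X[...,2]>.023)&(X[...,2]<.036)&(X[...,0]>.38)&(X[...,0]<.62)&(abs(X[...,1])<.09)]
print(len(Q),rect(Q),np.median(Q[:,2]))
Q=X[ok&(X[...,2]>.012)&(X[...,2]<.022)&(X[...,0]>.38)&(X[...,0]<.68)&(abs(X[...,1])<.09)]
print(len(Q),rect(Q),np.median(Q[:,2]))
print(robot.sense()["wrist_force"], -f["R"].T@f["t"])
E
python3 a2.py
```

```text
3373 ((477.7848815917969, -12.2462158203125), (108.18620300292969, 23.865093231201172), 17.81092643737793) 0.029123521617422335
4803 ((579.6390991210938, 20.922603607177734), (114.0129165649414, 25.32444953918457), 17.92741584777832) 0.01785046449649563
[-0.76036224 -0.51437234 -0.29215304] [0.57926943 0.01991155 0.3047731 ]
```

View pics/w2.png

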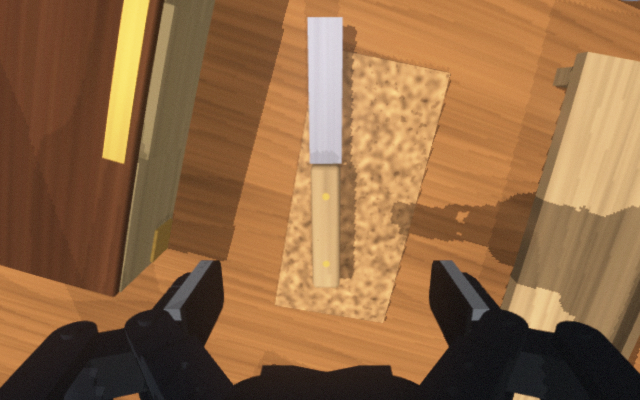

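```bash
cat > a3.py <<'E'
from h import *
from plant import robot
def proj(f,p):
    K=np.array([[f["fx"],0,f["cx"]],[0,f["fy"],f["cy"]],[0,0,1.]])
    return cv2.projectPoints(np.array([p],float),cv2.Rodrigues(np.array(f["R"]))[0],np.array(f["t"],float),K,np.array(f["dist_coeffs"],float))[0].ravel()
s=robot.sense(); t=np.array(s["tcp_pos"]); f=robot.grab_frame("wrist"); X,ok=cloud(f)
print(t,s["tcp_rot"],s["joint_pos"])
print("tcp px",proj(f,t),"tip px",proj(f,t-[0,0,.011]),"grasp",proj(f,t+[0,0,.008]))
for u,v in((205,265),(215,275),(445,265),(435,275),(200,290),(450,290)): print((u,v),X[v,u],ok[v,u])
robot.grip(0.28); s=robot.sense(); f=robot.grab_frame("wrist"); cv2.imwrite("pics/w3.png",f["image"][:,:,::-1]); X,ok=cloud(f)
m=ok&(X[...,2]>t[2]-.04)&(X[...,2]<t[2]+.03); P=X[m]; print(s["opening"],len(P),P.min(0),P.max(0)); i=np.argsort(P[:,2])[:200]; print(P[i].mean(0)-t, np.sort((P[i]-t)@[-.3,.953,0])[[5,-5]])
E
python3 a3.py
```

```text
[ 0.51103081 -0.00215818  0.14978448] [3.14139996e+00 3.97400834e-04 3.07721267e-01] [-0.71435965  0.34857646  0.79403992  2.02589219 -0.31794938  0.89183334
 -1.01051238]
tcp px [326.49123036 252.93315602] tip px [326.46319491 243.77441923] grasp [326.51388512 260.33885198]
(205, 265) [0.50750933 0.04500489 0.18441952] True
(215, 275) [0.50377596 0.04068587 0.18318016] True
(445, 265) [ 0.5344272  -0.04231984  0.18287621] True
(435, 275) [ 0.52843315 -0.04136964  0.18069803] True
(200, 290) [0.50729339 0.04140348 0.2003131 ] True
(450, 290) [ 0.5317194  -0.04011639  0.19795752] True
0.28117230956536504 1082 [ 0.49648133 -0.02401816  0.16289833] [0.52670233 0.02446634 0.17978136]
[0.00488158 0.00176541 0.01744358] [-0.01726419  0.01831144]
```

View pics/w3.png

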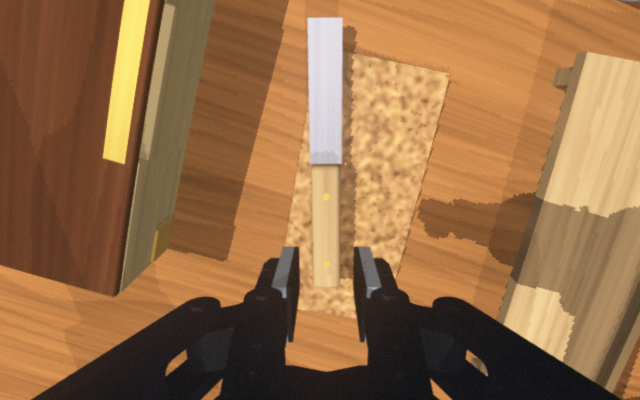

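```bash
cat > a4.py <<'E'
from h import *
from plant import robot
o=down(17.8*D); c=np.array([.4777,-.0122])+.035*np.array([np.cos(17.8*D),np.sin(17.8*D)])
robot.grip(.5,100)
robot.goto([*c,.06],o)
robot.move_straight([*c,.02],.05)
r=robot.move_straight([*c,-.015],.015,contact_N=4); s=robot.sense(); print(r,s["tcp_pos"],s["wrist_force"],s["opening"])
z=s["tcp_pos"][2]+.004
robot.move_straight([*c,z],.03)
robot.grip(0,100); s=robot.sense(); print(s["opening"],s["gripper_force"],s["tcp_pos"],s["wrist_force"])
if s["opening"]>.1:
    robot.move_straight([*c,.12],.08); robot.sleep(.2); s=robot.sense(); print(s["opening"],s["tcp_pos"],s["wrist_force"],s["torque"],s["t"])
E
python3 a4.py
```

```text
True [ 0.51106434 -0.00149098 -0.0110774 ] [-0.51849767  1.68624866  5.90131947] 0.49748299024406467
0.2631727453873979 98.1312882900238 [ 0.51093911 -0.00151662 -0.00684896] [-1.78196662 -0.69095157  4.98442338]
0.2590022559562002 [ 0.51088507 -0.00154867  0.11977448] [ 0.80750176 -0.04005144 -1.56900578] [ 0.02303414 -0.06952822  0.0055522 ] 19.2583
```

```bash
cat > a5.py <<'E'
from h import *
from plant import robot
w=cpt(-.075-.165+.035-.035,.12); robot.goto(list(w),down(CY))
w[2]=.051; robot.move_straight(list(w),.08)
robot.sleep(.3); s=robot.sense(); print(s["t"],s["tcp_pos"],s["opening"])
for n in("scene","side"):
    f=robot.grab_frame(n); cv2.imwrite(f"pics/{n}2.png",f["image"][:,:,::-1]); X,ok=cloud(f); np.savez(f"{n}2.npz",**f)
    b=X[ok&(abs(X[...,0]-.553)<.03)&(X[...,1]>.03)&(X[...,1]<.11)&(X[...,2]>.05)&(X[...,2]<.1)]
    if len(b)>5:
        print(n,len(b),"tip y",np.percentile(b[:,1],99),rect(b),"z",np.median(b[:,2]),np.polyfit(b[:,1]-.07,b[:,2],1), np.polyfit(b[:,1],b[:,0],1),np.percentile(b[:,2],[5,95]))
a=cv2.imread('pics/side2.png');cv2.imwrite('pics/s2c.png',cv2.resize(a[80:260,180:440],None,fx=3,fy=3))
E
python3 a5.py
```

```text
21.65 [ 0.55615468 -0.03844207  0.05136205] 0.26041618833509866
scene 261 tip y 0.09217604894495755 ((554.1767578125, 61.15443801879883), (28.961246490478516, 62.328269958496094), 0.39560559391975403) z 0.07751879316832638 [-0.00249847  0.07747851] [-0.02231731  0.55629484] [0.07476891 0.07969881]
```

View pics/s2c.png

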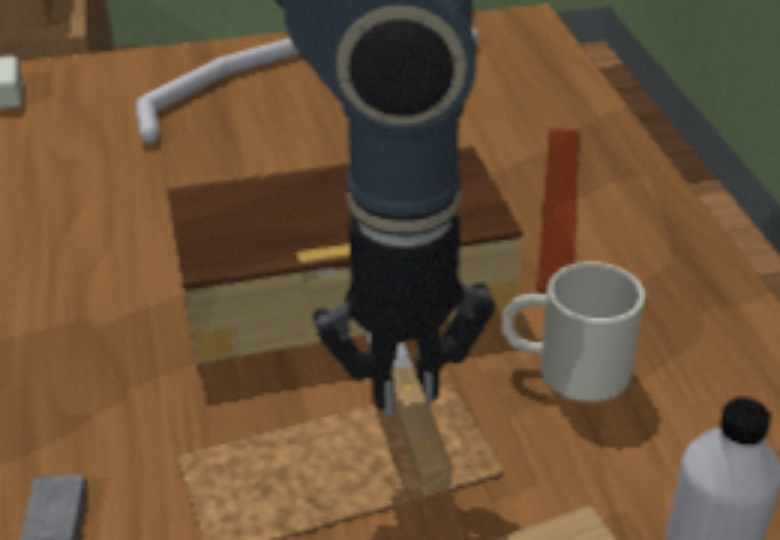

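```bash
cat > a6.py <<'E'
from h import *
from plant import robot
p=np.array(robot.sense()["tcp_pos"]); c2=np.array([*cx,0])
p[2]=.050; robot.move_straight(list(p),.05)
q=p+c2*.062; r=robot.move_straight(list(q),.04,contact_N=6); s=robot.sense(); print("ins",r,s["tcp_pos"],s["wrist_force"])
if not r:
    for th in np.r_[.03,.07,.12,.18,.25,.35]:
        d=.125
        tip=cpt(.075-d*np.cos(th),.0805+d*np.sin(th))
        t=tip-c2*.130-[0,0,.0255]; t[:2]+=(q-cpt(-.050,0)+c2*.130)[:2]*[1,0]
        if robot.move_straight(list(t),.04,contact_N=25): print("STOP");break
        s=robot.sense(); print(round(th,2),np.round(s["tcp_pos"],4),np.round(s["wrist_force"],1),np.round(s["torque"],2))
f=robot.grab_frame("scene"); X,ok=cloud(f); cv2.imwrite("pics/sc3.png",f["image"][:,:,::-1])
P=X[ok&(abs(X[...,0]-.553)<.14)&(X[...,1]>.13)&(X[...,1]<.27)&(X[...,2]>.085)&(X[...,2]<.2)&(abs(X[...,0]-.553)>.06)]
print(np.polyfit(P[:,1],P[:,2],1),robot.sense()["t"])
E
python3 a6.py
```

```text
ins False [0.55530171 0.02316586 0.05003248] [ 0.24687963  0.0267299  -1.32308931]
0.03 [0.555  0.0214 0.0589] [-0.6 -0.4 -3.5] [-0.2   0.14  0.15]
0.07 [0.5552 0.0216 0.0639] [-0.6 -0.5 -2.6] [-0.35  0.13  0.06]
0.12 [0.5553 0.0222 0.0703] [-0.4 -0.5 -2.7] [-0.39  0.15  0.07]
0.18 [0.5555 0.0236 0.0778] [-0.8 -0.8 -2.4] [-0.35  0.15  0.06]
0.25 [0.5555 0.0256 0.0863] [-0.3 -1.2 -1.8] [-0.33  0.04  0.05]
0.35 [0.5554 0.0295 0.0983] [-0.3 -0.9 -1.9] [-0.28  0.05  0.03]
[-0.3683998   0.19204304] 25.8667
```

```bash
cat > a7.py <<'E'
from h import *
from plant import robot
c2=np.array([*cx,0]); x0=.5553
for th in np.r_[.5:1.75:.14,1.75,1.82]:
    d=.125; tip=cpt(.075-d*np.cos(th),.0805+d*np.sin(th)); t=tip-c2*.130-[0,0,.0255]; t[0]=x0+ (t[0]-cpt(-.18,0)[0])
    if robot.move_straight(list(t),.08,contact_N=25): print("STOP",th);break
s=robot.sense(); print(np.round(s["tcp_pos"],4),np.round(s["wrist_force"],1),s["opening"],s["t"])
robot.sleep(.3)
f=robot.grab_frame("scene"); cv2.imwrite("pics/sc4.png",f["image"][:,:,::-1])
t-=c2*.1; robot.move_straight(list(t),.15)
f=robot.grab_frame("scene"); cv2.imwrite("pics/sc5.png",f["image"][:,:,::-1]); X,ok=cloud(f);np.savez("sc5.npz",**f)
P=X[ok&(abs(X[...,0]-.553)<.13)&(X[...,1]>.24)&(X[...,1]<.36)&(X[...,2]>.1)&(X[...,2]<.24)]
print(len(P),np.polyfit(P[:,2],P[:,1],1),P[:,2].max())
E
python3 a7.py
```

```text
[0.5532 0.1782 0.176 ] [ 0.9  0.3 -1.8] 0.2619618719247117 29.7917
3612 [0.30283075 0.24929939] 0.22851384563412896
```

View pics/sc5.png

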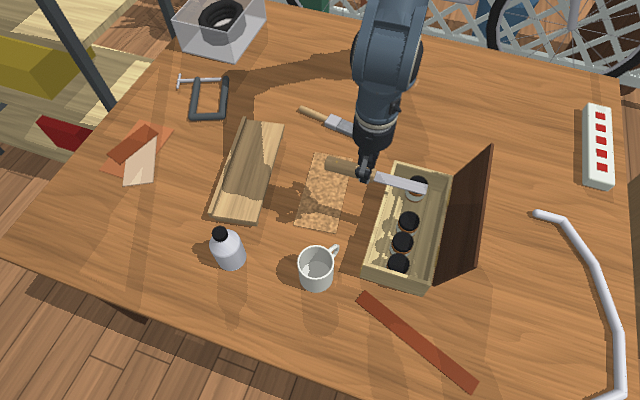

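```bash
cat > a8.py <<'E'
from h import *
from plant import robot
o=down(5*D); c=np.array([.482,-.034])+.035*np.array([np.cos(5*D),np.sin(5*D)])
robot.goto([*c,.14],o); robot.move_straight([*c,.01],.1)
r=robot.move_straight([*c,-.010],.015,contact_N=3); s=robot.sense(); print(r,s["tcp_pos"])
robot.grip(.6); robot.move_straight([*c,.15],.15)
robot.grip(1.0)
o=down(CY-np.pi/2)
C=[]
for y in(.06,-.06):   # wrist views over the case
    robot.goto(list(cpt(-.02,.22,y)),o); f=robot.grab_frame("wrist"); cv2.imwrite(f"pics/w4{y}.png",f["image"][:,:,::-1]); X,ok=cloud(f)
    m=(ok&(X[...,2]>.055)&(X[...,2]<.072)&(abs((X[...,:2]-CASE)@cx)<.06)&(abs(X[...,0]-.553)<.138)).astype(np.uint8)
    m=cv2.erode(m,np.ones((3,3))); k,l,st,_=cv2.connectedComponentsWithStats(m)
    for i in range(1,k):
        if st[i,4]>150:
            Q=X[l==i]; (a,b),r=cv2.minEnclosingCircle((Q[:,:2]*1000).astype(np.float32)); d=np.array([a,b])/1000-CASE
            print(y,st[i,4],np.round([a,b,r],1),"z %.4f"%np.median(Q[:,2]),"case x %.4f y %.4f"%(d@cx,d@[-cx[1],cx[0]]))
print(robot.sense()["t"])
f=robot.grab_frame("scene"); cv2.imwrite("pics/sc6.png",f["image"][:,:,::-1])
E
python3 a8.py
```

```text
True [ 0.51678861 -0.03094945 -0.00684882]
0.06 2557 [608.9 197.7  23.5] z 0.0633 case x -0.0044 y -0.0559
0.06 2227 [550.8 199.3  23.4] z 0.0634 case x -0.0022 y 0.0022
0.06 1735 [441.6 195.9  23.8] z 0.0634 case x -0.0042 y 0.1115
-0.06 2215 [665.8 201.1  23.3] z 0.0634 case x -0.0017 y -0.1128
-0.06 1961 [609.4 197.2  23.4] z 0.0634 case x -0.0050 y -0.0564
-0.06 1699 [551.5 198.4  23.8] z 0.0634 case x -0.0030 y 0.0015
-0.06 1299 [442.6 196.3  23.7] z 0.0632 case x -0.0038 y 0.1105
38.1083
```

View pics/w4-0.06.png

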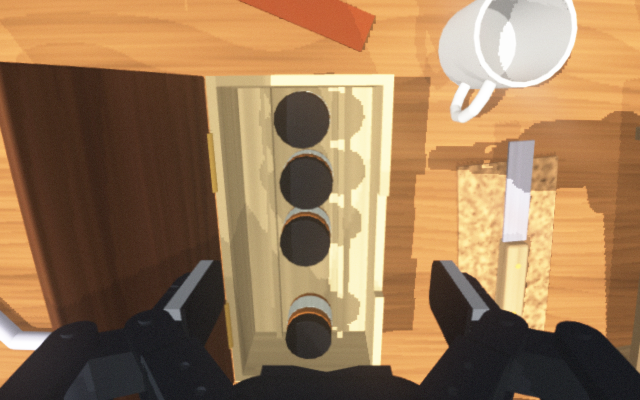

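```bash
cat > a9.py <<'E'
from h import *
from plant import robot
o=down(9.5*D); robot.goto([.50,-.25,.25],o); robot.sleep(.2)
f=robot.grab_frame("wrist"); cv2.imwrite("pics/w5.png",f["image"][:,:,::-1]); X,ok=cloud(f)
R=ok&(X[...,0]>.34)&(X[...,0]<.73)&(X[...,1]>-.36)&(X[...,1]<-.13)
fingers=X[...,2]>.08
P=X[R&(X[...,2]>.0475)&(X[...,2]<.057)]; r=rect(P); print("strip",len(P),r,np.median(P[:,2]))
Q=X[R&(X[...,2]>.036)&(X[...,2]<.044)]; print("board",len(Q),rect(Q),np.median(Q[:,2]))
a=9.5*D
for A in(P,Q):
    xr=A[:,:2]@[np.sin(a),-np.cos(a)]; yr=A[:,:2]@[np.cos(a),np.sin(a)]; print(np.round(np.percentile(xr,[.5,2,98,99.5])*1000,1),np.round(np.percentile(yr,[.5,99.5])*1000,1))
print(robot.sense()["t"])
E
python3 a9.py
```

```text
strip 3025 ((518.1199340820312, -291.9731750488281), (294.73724365234375, 10.669204711914062), 9.911508560180664) 0.05128698096313826
board 30194 ((509.49578857421875, -232.48544311523438), (298.1546630859375, 110.69427490234375), 9.959687232971191) 0.03935114670874229
[367.5 367.8 378.6 379.2] [317.8 609. ]
[259.  261.  366.6 368.3] [317.6 611.7]
40.05
```

View pics/w5.png

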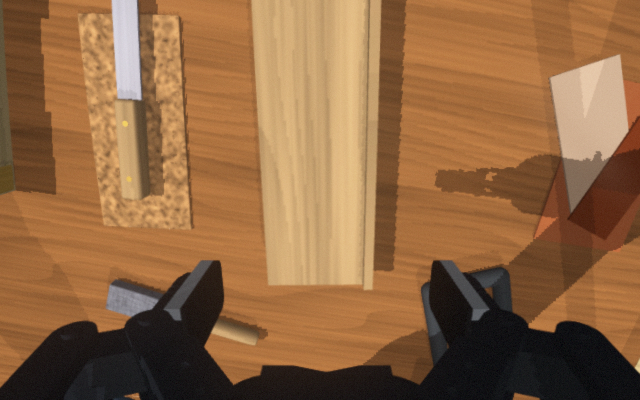

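```bash
cat > b1.py <<'E'
from h import *
from plant import robot
import sys
a=9.93*D; xd=np.array([np.sin(a),-np.cos(a)]); yd=np.array([np.cos(a),np.sin(a)])
jars=[(.6657,.2008),(.6091,.1974),(.5511,.1988),(.4420,.1960)]; ys=[.09,.03,-.03,-.09]
oc=down(CY-np.pi/2); orr=down(a)
for i in map(int,sys.argv[1:]):
    j=np.array(jars[i]); g=.341*xd+(.4726+ys[i])*yd
    robot.grip(.85,40); robot.goto([*j,.15],oc); 
    if robot.move_straight([*j,.014],.1,contact_N=8): print("hit",robot.sense()["tcp_pos"]); break
    robot.grip(0,40); s=robot.sense(); print(i,"open",s["opening"],s["gripper_force"],np.round(s["tcp_pos"],4))
    if s["opening"]<.4: print("missed"); break
    robot.move_straight([*j,.15],.15); robot.goto([*g,.12],orr); robot.move_straight([*g,.060],.1)
    r=robot.move_straight([*g,.036],.02,contact_N=2.5); s=robot.sense(); print("place",r,np.round(s["tcp_pos"],4),np.round(s["wrist_force"],1))
    robot.grip(.85); robot.move_straight([*g,.15],.2); print(robot.sense()["t"])
E
cat > chk.py <<'E'
from h import *
from plant import robot
import sys
a=9.93*D; xd=np.array([np.sin(a),-np.cos(a)]); yd=np.array([np.cos(a),np.sin(a)])
for n in ("scene","side"):
    f=robot.grab_frame(n); cv2.imwrite(f"pics/{n}_{sys.argv[1]}.png",f["image"][:,:,::-1]); X,ok=cloud(f)
    m=(ok&(X[...,2]>.090)&(X[...,2]<.104)&(X[...,0]>.35)&(X[...,0]<.7)&(X[...,1]<-.15)&(X[...,1]>-.36)).astype(np.uint8)
    k,l,st,_=cv2.connectedComponentsWithStats(m)
    for i in range(1,k):
        if st[i,4]>30:
            Q=X[l==i]; (u,v),r=cv2.minEnclosingCircle((Q[:,:2]*1000).astype(np.float32)); p=np.array([u,v])/1000
            print(n,st[i,4],np.round([u,v,r],1),"z %.4f"%np.median(Q[:,2]),"rack x %.1f y %.1f"%((p@xd-.322)*1e3,(p@yd-.4726)*1e3))
E
python3 b1.py 0; python3 chk.py j0
```

```text
0 open 0.5771580138492862 41.59375190734863 [0.6662 0.201  0.0148]
place True [ 0.6129 -0.2388  0.0468] [0.1 0.2 5.5]
49.1667
scene 292 [ 613.4 -236.4   24.9] z 0.0964 rack x 16.7 y 90.8
side 442 [ 613.2 -239.2   24.9] z 0.0960 rack x 19.3 y 90.2
```

Placed as planned; the rest follow.

```bash
python3 b1.py 1 2 3; python3 - <<'E'
from plant import robot
robot.goto([.45,0,.3],[3.1416,0,0.1])
E
python3 chk.py j3
```

```text
1 open 0.5726645167202056 41.51215195655823 [0.6096 0.1976 0.0147]
place True [ 0.5538 -0.2491  0.0467] [-1.1  0.7  4.7]
58.15
2 open 0.5773113938130485 41.510698199272156 [0.5515 0.199  0.0147]
place True [ 0.4947 -0.2595  0.0467] [-1.3  1.3  5.6]
67.1083
3 open 0.5741607654237789 40.769323110580444 [0.4424 0.1968 0.0147]
place True [ 0.4356 -0.2699  0.0467] [-0.2  0.   6.5]
76.1167
scene 219 [ 429.2 -268.5   25. ] z 0.0966 rack x 16.5 y -96.2
scene 241 [ 495.6 -258.3   25.7] z 0.0966 rack x 17.9 y -29.0
scene 265 [ 553.8 -247.2   25.5] z 0.0964 rack x 17.0 y 30.3
scene 289 [ 612.8 -236.1   25.2] z 0.0964 rack x 16.2 y 90.3
side 447 [ 613.3 -240.1   25.1] z 0.0959 rack x 20.2 y 90.1
side 481 [ 554.7 -250.4   25.3] z 0.0960 rack x 20.3 y 30.7
side 517 [ 494.7 -259.7   24.9] z 0.0961 rack x 19.2 y -30.1
side 564 [ 429.5 -271.7   24.7] z 0.0960 rack x 19.7 y -96.4
```

View pics/scene_j3.png

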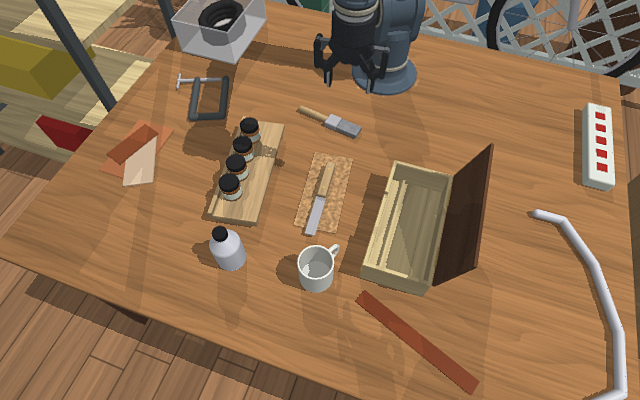

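```bash
cat > c1.py <<'E'
from h import *
from plant import robot
o=down(CY); TO=.010
robot.grip(0,40)
robot.goto(list(cpt(.0,.32)),o); robot.goto(list(cpt(.16,.32)),o)
robot.move_straight(list(cpt(.16,.19)),.12,contact_N=10)
def P(th,r=.12,x=.011): return cpt(.075-r*np.cos(th)+.008*np.sin(th)+x,.0805+r*np.sin(th)+.008*np.cos(th)-TO)
print(robot.move_straight(list(P(1.57)),.1,contact_N=20),robot.sense()["wrist_force"])
for th in np.r_[1.45:.1:-.15]:
    if robot.move_straight(list(P(th)),.1,contact_N=20): print("stop",th)
s=robot.sense(); print(s["tcp_pos"],s["wrist_force"])
q=P(0); q[2]-=.025
print(robot.move_straight(list(q),.03,contact_N=15)); s=robot.sense(); print(s["tcp_pos"],s["wrist_force"])
robot.sleep(.2); robot.move_straight([q[0],q[1],.2],.15); robot.goto([.45,0,.3],down(.1))
f=robot.grab_frame("scene"); cv2.imwrite("pics/sc9.png",f["image"][:,:,::-1]); X,ok=cloud(f)
p=X[ok&(abs(X[...,0]-.553)<.14)&(X[...,1]>.13)&(X[...,1]<.27)&(X[...,2]>.07)&(X[...,2]<.2)]
print(np.polyfit(p[:,1]-.2,p[:,2],1),robot.sense()["t"])
E
python3 c1.py; python3 chk.py end
```

```text
False [1.5242538  0.05415039 0.77807403]
[0.5529759  0.1729831  0.10758995] [ 0.67512345  0.51247842 -0.22498164]
True
[0.55358866 0.16970021 0.07526846] [-1.65995154 -0.21806236  7.50745432]
[-0.00160182  0.08939646] 88.45
scene 218 [ 428.8 -267.9   26.6] z 0.0967 rack x 15.8 y -96.4
scene 243 [ 495.4 -258.    25.4] z 0.0967 rack x 17.6 y -29.1
scene 261 [ 554.6 -247.4   25.4] z 0.0963 rack x 17.3 y 31.0
scene 290 [ 613.6 -237.2   25.1] z 0.0964 rack x 17.4 y 90.9
side 445 [ 613.3 -239.7   24.7] z 0.0959 rack x 19.9 y 90.2
side 485 [ 554.5 -249.9   24.9] z 0.0960 rack x 19.7 y 30.5
side 522 [ 495.1 -259.7   25. ] z 0.0960 rack x 19.2 y -29.7
side 567 [ 429.8 -272.1   24.9] z 0.0960 rack x 20.1 y -96.1
```

View pics/scene_end.png

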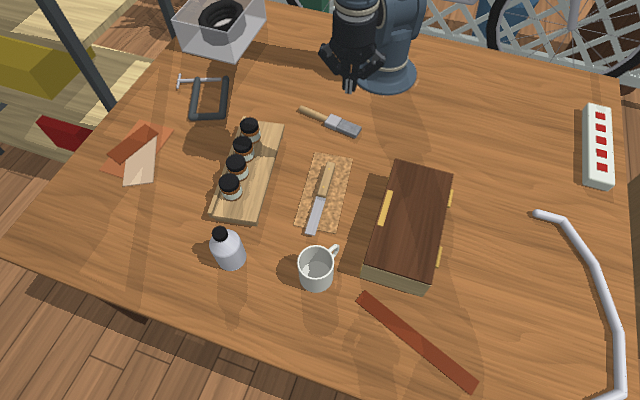

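The picture shows the lid shut (slope -0.0016), four jars in a row on the rack around (240,155), and the knife on the mat at (320,195). The mug and flask are where they started.

```bash
python3 -c "
from plant import robot
print(robot.close_job())"
```

```text
the job is handed in; nothing more can be done
None
```

The job is handed in (no verdict came back): the lid was pried and swung open with the knife, all four jars present stand in a row along the rack's strip, the case is shut, the knife lies on the mat, and the mug and flask still stand in place.

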